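# Stand the honey jar on the warmer and hold its dial on the third click

## Task

Stand the honey jar upright in the middle of the jar warmer's narrow raised plate, setting it down rather than dropping it, and let go of it. Only then grip the warmer's dial, turn it clockwise past the first two clicks to the third (the three dots) without going on to the stop beyond it, and finish while still holding it there, because its spring turns it back to off when released. Leave the tin, the shaker and the spice jar where they stand.

Things in the scene. Friction and masses are not known exactly. Their poses are not given: they have to be found in the camera images.
- jar: the honey jar: closed round glass jar with a dark screw lid, 64 mm across, 99 mm high, 0.3 to 0.6 kg, loose, standing upright on the worktop. It is the widest of the three jar-like things there. Origin at the centre of its underside, z up.
- warmer: the jar warmer: low white box, 130 mm (x) by 300 mm (y), 45 mm high, fixed to the worktop. Origin at the centre of its underside; x points away from its front, y to its left, z up. On its top, 85 mm to the left (+y) of the centre, is the round metal warming plate on a stem; 85 mm to the right (-y) is the dial.
- warming_plate (a point): the centre of the upper face of the warming plate, where the jar's underside goes: a flat disc of 50 mm diameter without a rim, narrower than the jar, 75 mm above the worktop, 30 mm above the box.
- dial_bar (a point): the grip bar of the dial. Point on the dial's vertical axis, at the height to grip the bar, 77 mm above the worktop. The dial is black: a 56 mm disc close over the box with an upright bar across it, 50 mm long, 12 mm thick and 40 mm tall, whose top is 92 mm above the worktop and whose foot on the disc is 53 mm above it. Its frame turns with the dial: x along the bar to its pointer end (white line on top), y across the bar's 12 mm thickness, z up.
- dial (a joint): angle of the dial in rad, turned clockwise seen from above: 0 off (pointer at the plain dash), clicks at 0.38 (one dot), 0.76 (two dots) and 1.14 (three dots, the third), stop at 1.5. Off points 0.57 rad to the left of the warmer's +x, the third click 0.57 rad to the right of it. A spring turns it back to off from anywhere, with about 0.09 N m at off and 0.2 N m at the third click; each click adds or takes about 0.05 N m but does not hold the dial by itself.
- tomato_tin: a squat food tin, 75 mm across, 58 mm high, loose bystander, must stay in place. Origin at the centre of its underside.
- salt_shaker: a small shaker with a grey domed cap, 44 mm across, 90 mm high, loose bystander, must stay in place. Origin at the centre of its underside.
- spice_jar: a slim spice jar with a screw cap, 45 mm across, 106 mm high, loose bystander, must stay in place. Origin at the centre of its underside.
Not all that is in view belongs to the job. What is shaped like the jar but blue or purple is not meant.

How it is judged:
By the outcome, as a careful person would: the job done as asked, in the order asked, and still so for the second after the job is handed in, while the arm keeps its last pose, push and grip.
It also fails if it takes over 54 s, if anything falls off the work surface, if the arm or the gripper's body presses on something with over 40 N, if the wrist force passes 120 N, or if a joint passes its speed limit or range.

## Robot

A 6-joint arm with a two-finger parallel gripper is mounted at the origin on a cart in front of the work surface, level with it; the furniture and walls round the work are solid. World frame = base frame: x ahead of the robot, y to its left, z up, the work surface at z = 0. Lengths are in m, angles in rad, forces in N, time in s.
With the tool pointing down it reaches from about 0.325 to 0.775 m from the base axis. Payload 5.5 kg.
Tool frame: the origin (TCP) lies midway between the tips of the shut fingers; the grasp point (between the pads) lies 19 mm behind it; z points along the fingers, y is the direction in which the jaws open and shut (so a half turn about z gives the same grasp; the last joint's range is limited). The gripper opens to 88 mm and grips with 3 to 60 N. Pads are 20 mm wide; open, the fingers measure 115 mm over their backs; the gripper's body (75 mm by 178 mm) begins 61 mm behind the grasp point.
Start: joints at [-1.182, 0.091, 1.231, -0, 1.82, -0.057], TCP at [0.259, -0.541, 0.223] pointing down, gripper open.
Joint ranges: [-2.87, 2.87], [-0.86, 2.18], [0.17, 2.46], [-1.51, 4.65], [0.06, 2.69], [-2.65, 2.65]. Speed limits (rad/s): [2.57, 2.57, 3.01, 3.14, 3.14, 3.14].

## Interface

Orientations are given as a unit quaternion [w, x, y, z].
In Python, from workcell import sense, capture, camera_model, finish_job gives the robot as it stands.
- The arm moves only by the tool move_arm, never from a script. Its argument "series" is a list of rows, each a list of 6 numbers: the shift along the tool's x, y, z in mm, then the turn, a rotation vector about the tool's x, y, z in rad. A call has 1 to 12 rows; each row shifts and turns the commanded pose from where the row before left it, along the tool's axes as they then stand; what a row does not reach is not made up. A row lasts 1/12 s, in which the tool goes at most 41.7 mm and 7.16 degrees, less where a joint would pass 70% of its speed; a pose out of reach is approached as far as the arm can. A call is refused whole if a number of a shift passes 41.7 or a number of a turn 0.125, either way. A call with a gripper value outside its range is refused whole. "claw" is the gripper's target within -1 to 1 (fully open at 1, half-way at 0, shut at -1), set as the call begins (left out, the last holds). The fingers move at their own pace and stop on an object; the grip force is fixed at half the most. Time passes only in rows, so rows that do not move let the fingers close. It gives the time, the measured TCP pose, the force and the opening at its end, in the units of the state.
- sense(): the state, without advancing time (a new reading comes with each control period).
- capture(name): name is "side" or "top"; returns (picture, depth): 480x640x3 uint8, red, green, blue; 480x640 float32, m along the optical axis (not along the pixel's ray), 0 where there is no reading.
- camera_model(name): a dict with "K" (3x3 intrinsics, pixels), "dist_coeffs" ([k1, k2, p1, p2, k3] as OpenCV has them; the pictures are not rectified), "T" (4x4, takes a point from camera to world coordinates). Camera axes: x right, y up, looking along -z (the intrinsics and any distortion apply to the point x, -y, -z); pixel columns grow to the right and rows downward; lengths in m; the calibration is good to about 2 mm. A picture is of the moment at which its call begins. camera_model takes no time and is no camera call.
- finish_job(): hands the job in, once; it reports no verdict.
The state is a dict: "time_s": time; "qpos": joint angles; "qvel": joint speeds; "joint_torque": joint torques, N m; "ee_pos": TCP position; "tcp_rot": TCP orientation; "force": force on the tool from outside, world axes, zero at the start; "wrist_torque": the same for the moment, N m; "opening": finger opening in m.
Only numpy, scipy, OpenCV 4.12 (cv2) and the standard library are available. Lean on these libraries where they do the work, as an engineer would, in place of code of your own. Each camera call takes 0.05 s, during which the arm holds its last target.

## Working session

There is one attempt and no reset: what is moved stays moved. The work goes in short steps, Python scripts to look and compute and a tool call to move; the robot and the scene stay as the last step left them, time stands still between calls to the robot, and variables do not carry over. Pictures are saved under pics/ and viewed, and the job is handed in when it is done.

Besides the shell and the picture viewer there is one more tool, called after "Emit:" as a command line: name --pt "numbers of a row" for each row, then --argument value for the rest. move_arm: Moves the arm, as the interface text tells. Its arguments: {"type":"object","properties":{"series":{"type":"array"},"claw":{"type":"number"}},"required":["series"]}

```bash
mkdir -p pics; ls
python3 - <<'E'
from workcell import sense,capture,camera_model
import cv2,numpy as np
print(sense())
for n in("side","top"):
    p,d=capture(n); cv2.imwrite(f"pics/{n}0.png",p[:,:,::-1]); np.savez(f"{n}0.npz",p=p,d=d)
    m=camera_model(n); print(n,m); print((d>0).mean(),d[d>0].min(),d.max())
E
```

```text
pics
{'time_s': 0.0, 'qpos': array([-1.18168927e+00,  9.18404753e-02,  1.23189277e+00, -4.60174816e-05,
        1.81981192e+00, -5.67365666e-02]), 'qvel': array([-0.00023448,  0.00050282,  0.0007101 , -0.00199572,  0.00027844,
        0.00140692]), 'joint_torque': array([-2.60472498e-04, -4.46449327e+01, -4.06444645e+01,  6.96777622e-02,
        2.91990774e-02, -1.21854496e-04]), 'ee_pos': array([ 0.25857899, -0.5410798 ,  0.22151401]), 'tcp_rot': array([-9.59117353e-04,  9.75256443e-01,  2.21074459e-01, -1.83491029e-04]), 'force': array([0.32317386, 0.46184699, 0.54617333]), 'wrist_torque': array([-0.0490981 ,  0.00273308,  0.00911203]), 'opening': 0.08756957830426332}
side {'K': array([[615.50813006,   0.        , 315.82021948],
       [  0.        , 615.50813006, 238.36732052],
       [  0.        ,   0.        ,   1.        ]]), 'dist_coeffs': array([-0.11811307,  0.        ,  0.        ,  0.        ,  0.        ]), 'T': array([[-0.82463018,  0.21784526, -0.52204264, -0.19206749],
       [-0.56564637, -0.32638193,  0.75731039,  0.96680562],
       [-0.0054088 ,  0.91979252,  0.39236777,  0.58545757],
       [ 0.        ,  0.        ,  0.        ,  1.        ]])}
0.996044921875 0.7355727 2.2980173
top {'K': array([[519.74796165,   0.        , 322.64275187],
       [  0.        , 519.74796165, 233.59402027],
       [  0.        ,   0.        ,   1.        ]]), 'dist_coeffs': array([-0.05692025,  0.        ,  0.        ,  0.        ,  0.        ]), 'T': array([[-0.00514023,  0.99670423, -0.08095836,  0.39506328],
       [-0.99998581, -0.00501027,  0.00180835, -0.02974277],
       [ 0.00139676,  0.0809665 ,  0.99671584,  1.27028231],
       [ 0.        ,  0.        ,  0.        ,  1.        ]])}
0.99591796875 0.4948079 2.188386
```

View pics/side0.png

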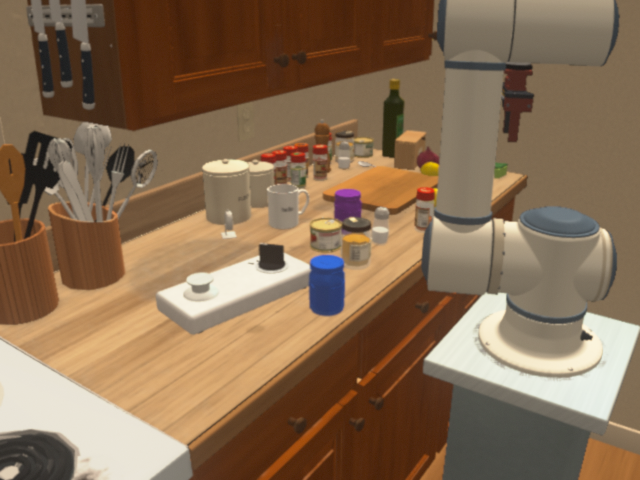

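View pics/top0.png

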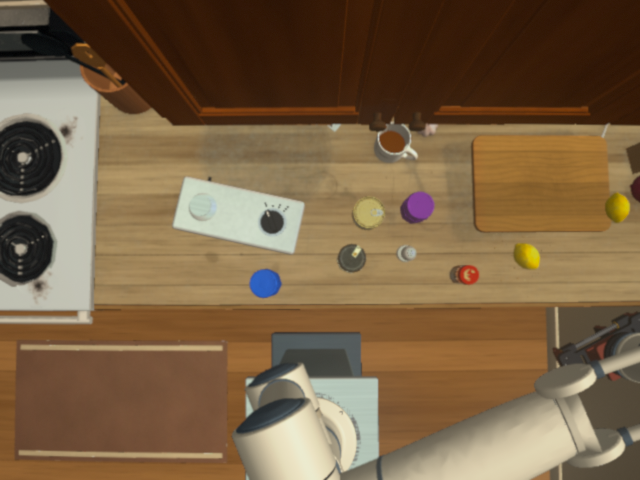

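Side: warmer with its plate at (200,285) and dial at (271,257). A dark-lidded jar is near (356,240), a tin at (325,235), a blue decoy at (327,285) and a purple one at (347,203). Top: dark lid at (352,258), shaker at (407,253), tin at (368,213), red cap at (467,274). I'll confirm with an enlarged crop.

Run:
```python
import cv2,numpy as np
s=cv2.imread("pics/side0.png"); t=cv2.imread("pics/top0.png")
a=cv2.resize(s[170:320,290:450],None,fx=2.4,fy=2.4,interpolation=3)
b=cv2.resize(t[170:320,165:505],None,fx=1.2,fy=1.2)
b=cv2.resize(t[180:300,320:500],None,fx=2.2,fy=2.2,interpolation=3)
c=np.zeros((max(a.shape[0],b.shape[0]),a.shape[1]+b.shape[1],3),np.uint8)
c[:a.shape[0],:a.shape[1]]=a;c[:b.shape[0],a.shape[1]:]=b
cv2.imwrite("pics/crop0.png",c)
a=cv2.resize(s[230:340,140:330],None,fx=2.2,fy=2.2,interpolation=3)
b=cv2.resize(t[165:265,165:315],None,fx=2.5,fy=2.5,interpolation=3)
c=np.zeros((max(a.shape[0],b.shape[0]),a.shape[1]+b.shape[1],3),np.uint8)
c[:a.shape[0],:a.shape[1]]=a;c[:b.shape[0],a.shape[1]:]=b
cv2.imwrite("pics/crop1.png",c)
```

```text
(no output)
```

View pics/crop0.png

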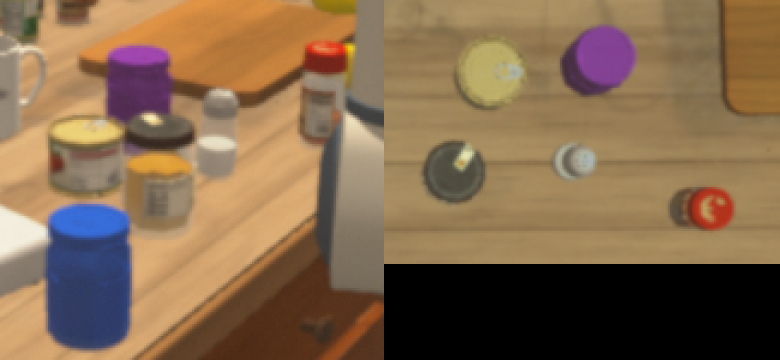

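View pics/crop1.png

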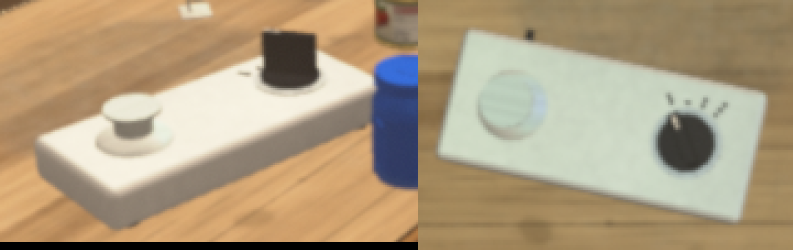

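```bash
cat > h.py <<'E'
import cv2,numpy as np
from workcell import camera_model
def ray(n,uv):
    m=camera_model(n);uv=np.asarray(uv,float).reshape(-1,1,2)
    q=cv2.undistortPoints(uv,m["K"],m["dist_coeffs"]).reshape(-1,2)
    d=np.c_[q[:,0],-q[:,1],-np.ones(len(q))]
    return m["T"][:3,3],d@m["T"][:3,:3].T   # d has unit depth
def onplane(n,uv,z):
    o,d=ray(n,uv);return o+d*((z-o[2])/d[:,2])[:,None]
def cloud(n,depth,uv):
    o,d=ray(n,uv);uv=np.asarray(uv,int).reshape(-1,2)
    return o+d*depth[uv[:,1],uv[:,0]][:,None]
def tri(u1,u2):
    o1,d1=ray("top",[u1]);o2,d2=ray("side",[u2]);d1=d1[0];d2=d2[0]
    t=np.linalg.lstsq(np.c_[d1,-d2],o2-o1,rcond=None)[0]
    a=o1+d1*t[0];b=o2+d2*t[1];return (a+b)/2,np.linalg.norm(a-b)
def biggest(mask,box):
    x0,y0,x1,y1=box;m=np.zeros(mask.shape,np.uint8);m[y0:y1,x0:x1]=mask[y0:y1,x0:x1]
    cs,_=cv2.findContours(m,cv2.RETR_EXTERNAL,cv2.CHAIN_APPROX_NONE)
    return max(cs,key=cv2.contourArea)
def grid(box):
    x0,y0,x1,y1=box;return np.stack(np.meshgrid(np.arange(x0,x1),np.arange(y0,y1)),-1).reshape(-1,2)
E
python3 - <<'E'
from h import *
T=np.load("top0.npz");S=np.load("side0.npz")
np.set_printoptions(precision=4,suppress=True)
# depth-based tops in both views
def top(n,D,box,zlo,zhi,name):
    g=grid(box);p=cloud(n,D["d"],g);k=(p[:,2]>zlo)&(p[:,2]<zhi)
    q=p[k]
    if len(q)<5: print(n,name,"few",len(q));return
    c,r=cv2.minEnclosingCircle(q[:,:2].astype(np.float32))
    print(n,name,len(q),"mean",q.mean(0),"medz",np.median(q[:,2]),"circ",np.array(c),r)
top("top",T,(330,235,378,280),.08,.12,"jar")
top("side",S,(335,212,380,240),.09,.12,"jar")
top("top",T,(345,190,390,238),.045,.075,"tin")
top("top",T,(390,240,422,268),.07,.11,"shaker")
top("top",T,(445,258,490,292),.09,.13,"spice")
top("top",T,(395,185,440,230),.05,.2,"purple")
top("top",T,(245,265,285,300),.05,.2,"blue")
top("top",T,(180,185,225,225),.065,.09,"plate")
top("side",S,(180,268,222,300),.07,.09,"plate")
top("top",T,(255,200,290,240),.083,.1,"bartop")
top("top",T,(255,200,290,240),.047,.06,"disc")
top("side",S,(255,235,290,280),.085,.1,"bartop")
g=grid((165,165,315,265));p=cloud("top",T["d"],g);k=(p[:,2]>.035)&(p[:,2]<.05)
r=cv2.minAreaRect((p[k][:,:2]*1000).astype(np.float32));print("box",r,np.median(p[k][:,2]))
m=np.zeros((480,640),np.uint8);m[165:265,165:315]=(k.reshape(100,150)*255)
cs=biggest(m,(165,165,315,265));print(cv2.minAreaRect(cs))
print(onplane("top",cv2.boxPoints(cv2.minAreaRect(cs)),.045))
# white pointer and black dial
t=T["p"].astype(int);print(t[202:236,258:288].sum(2)[::2,::2])
E
```

```text
top jar 637 mean [ 0.4356 -0.0966  0.0984] medz 0.09853301842634421 circ [ 0.4359 -0.097 ] 0.032419368624687195
side jar 349 mean [ 0.4316 -0.0894  0.0966] medz 0.09711279090670483 circ [ 0.4346 -0.0946] 0.035708893090486526
top tin 804 mean [ 0.5447 -0.1402  0.0553] medz 0.055288971713193136 circ [ 0.5446 -0.1403] 0.037906426936388016
top shaker 178 mean [ 0.4463 -0.2273  0.085 ] medz 0.08535121403626711 circ [ 0.4466 -0.2287] 0.017145687714219093
top spice 327 mean [ 0.3959 -0.3577  0.1057] medz 0.10657560581714498 circ [ 0.3957 -0.3588] 0.022683750838041306
top purple 728 mean [ 0.5522 -0.2506  0.0941] medz 0.09813434037919855 circ [ 0.5541 -0.2534] 0.03343900293111801
top blue 696 mean [0.3794 0.1009 0.0958] medz 0.09782250296454698 circ [0.3793 0.1023] 0.03335179388523102
top plate 346 mean [0.5607 0.2537 0.0749] medz 0.07488684742150109 circ [0.5605 0.2528] 0.025020068511366844
side plate 302 mean [0.5577 0.2573 0.074 ] medz 0.07415658336249797 circ [0.5581 0.255 ] 0.02840922586619854
top bartop 119 mean [0.5231 0.0885 0.0918] medz 0.09195471439369762 circ [0.5237 0.0877] 0.025
[... 931 characters left out ...]
6 599]
 [615 576 489 258 261 432 193 165 172 174 185 357 536 573 604]
 [603 538 314 174 165 331 194 159 172 173 172 185 391 554 599]
 [578 454 202 168 166 168 170 161 169 174 174 173 260 508 586]
 [566 374 174 167 165 162 170 164 165 172 171 172 216 492 572]
 [567 367 171 169 169 161 170 167 162 174 170 174 196 482 569]
 [572 396 180 167 169 164 165 168 162 168 171 171 219 496 568]
 [585 485 211 165 168 165 161 169 167 165 172 173 295 532 581]
 [609 545 355 175 168 170 158 166 170 160 169 202 456 553 585]
 [620 585 504 291 176 170 167 159 152 153 209 375 536 593 604]
 [619 617 576 519 394 257 192 188 201 286 470 542 572 607 604]
 [619 620 616 583 547 520 488 499 505 532 563 582 599 608 605]]
```

Run:
```python
from h import *
T=np.load("top0.npz");S=np.load("side0.npz")
np.set_printoptions(precision=4,suppress=True)
def pix(n,D,box,zlo,zhi):
    g=grid(box);p=cloud(n,D["d"],g);k=(p[:,2]>zlo)&(p[:,2]<zhi)
    m=np.zeros((480,640),np.uint8);m[g[k][:,1],g[k][:,0]]=255
    return biggest(m,box)
for nm,tb,sb,z in (("jar",(330,235,378,280),(335,212,380,238),.099),("plate",(180,185,225,225),(180,268,222,300),.075)):
    a=pix("top",T,tb,z-.008,z+.008);b=pix("side",S,sb,z-.008,z+.008)
    ea=cv2.fitEllipse(a);eb=cv2.fitEllipse(b)
    print(nm,ea,eb,"tri",tri(ea[0],eb[0]),"planes",onplane("top",[ea[0]],z)[0],onplane("side",[eb[0]],z)[0])
# bar top
for n,D,box in (("top",T,(255,200,290,240)),("side",S,(250,235,292,280))):
    g=grid(box);p=cloud(n,D["d"],g);k=(p[:,2]>.083)&(p[:,2]<.1)
    c=pix(n,D,box,.084,.1); q=onplane(n,c.reshape(-1,2),.092)
    r=cv2.minAreaRect((q[:,:2]*1000).astype(np.float32));print(n,"bar",r,"px",c.reshape(-1,2).mean(0))
    w,v=np.linalg.eigh(np.cov(onplane(n,g[k],.092)[:,:2].T));print("angle deg",np.degrees(np.arctan2(v[1,1],v[0,1])))
ea=pix("top",T,(255,200,290,240),.084,.1).reshape(-1,2).mean(0);eb=pix("side",S,(250,235,292,280),.084,.1).reshape(-1,2).mean(0)
print("bar tri",tri(ea,eb))
# jar wall from side view: dark lid and amber
# cabinets
g=grid((0,0,640,480))[::7];p=cloud("top",T["d"],g);k=(p[:,2]>.3)&(g[:,1]<200)
print("cab min x",p[k][:,0].min(),"min z",p[k][:,2].min(), np.percentile(p[k][:,0],[1,5,20]))
g=grid((0,0,430,170))[::3];p=cloud("side",S["d"],g);k=(p[:,2]>.35)
print("cab side", p[k].min(0),p[k].max(0),np.percentile(p[k][:,2],[1,5]),np.percentile(p[k][:,0],[1,5,50]))
# plane check
g=grid((330,150,350,180));print("worktop z",np.median(cloud("top",T["d"],grid((130,130,170,170)))[:,2]),np.median(cloud("side",S["d"],grid((150,370,200,400)))[:,2]))
```

```text
jar ((351.5332336425781, 257.583251953125), (27.282808303833008, 27.606555938720703), 144.3051300048828) ((355.8851318359375, 223.8335418701172), (13.467890739440918, 29.492502212524414), 91.0022201538086) tri (array([ 0.4359, -0.097 ,  0.0933]), np.float64(0.0002228470024729142)) planes [ 0.4356 -0.0967  0.099 ] [ 0.4288 -0.0846  0.099 ]
plate ((199.65408325195312, 204.85577392578125), (19.495800018310547, 20.721435546875), 10.93494987487793) ((199.59913635253906, 279.36724853515625), (12.739334106445312, 27.386911392211914), 83.69329071044922) tri (array([0.561 , 0.2544, 0.0718]), np.float64(0.00013353359741382433)) planes [0.5606 0.2537 0.075 ] [0.5562 0.2588 0.075 ]
top bar ((522.754150390625, 88.47419738769531), (50.16902160644531, 12.254096984863281), 18.535236358642578) px [269.8085 219.766 ]
angle deg -160.2794647341478
side bar ((516.1362915039062, 99.17176055908203), (52.476844787597656, 27.613922119140625), 20.034475326538086) px [270.4444 246.4815]
angle deg -165.63339053813098
bar tri (array([0.5236, 0.089 , 0.0868]), np.float64(0.0001306921066258585))
cab min x 0.3950632804171572 min z 0.30050867430136663 [0.6375 0.6649 0.6657]
cab side [-0.1921 -0.9341  0.35  ] [0.9859 0.9668 0.5855] [0.3535 0.3641] [0.6378 0.6623 0.6701]
worktop z -0.0005776779317447911 -0.0002681901087994154
```

Run:
```python
from h import *
T=np.load("top0.npz");S=np.load("side0.npz")
np.set_printoptions(precision=3,suppress=True)
for uv in [(140,118),(140,100),(200,108),(300,80),(400,50),(425,38),(120,60),(60,5),(42,20),(50,90),(165,115)]:
    print("side",uv,cloud("side",S["d"],[uv])[0])
for uv in [(300,118),(300,112),(300,100),(180,110),(205,118),(150,80),(100,20),(400,118),(600,118),(350,120),(120,85)]:
    print("top",uv,cloud("top",T["d"],[uv])[0])
```

```text
side (140, 118) [0.689 0.246 0.357]
side (140, 100) [0.688 0.243 0.39 ]
side (200, 108) [0.688 0.094 0.349]
side (300, 80) [ 0.667 -0.217  0.366]
side (400, 50) [ 0.665 -0.722  0.391]
side (425, 38) [ 0.668 -0.901  0.414]
side (120, 60) [0.701 0.267 0.462]
side (60, 5) [0.858 0.27  0.557]
side (42, 20) [0.906 0.281 0.53 ]
side (50, 90) [0.911 0.281 0.397]
side (165, 115) [0.666 0.206 0.358]
top (300, 118) [0.666 0.007 0.395]
top (300, 112) [0.671 0.006 0.414]
top (300, 100) [0.666 0.003 0.49 ]
top (180, 110) [0.666 0.201 0.446]
top (205, 118) [0.665 0.169 0.403]
top (150, 80) [0.666 0.207 0.578]
top (100, 20) [0.666 0.205 0.75 ]
top (400, 118) [ 0.665 -0.166  0.398]
top (600, 118) [ 0.666 -0.518  0.399]
top (350, 120) [ 0.667 -0.08   0.381]
top (120, 85) [0.838 0.437 0.112]
```

Candidates: dark-lidded glass jar at top (352,258)/side (356,240), blue jar at top (265,283) and purple jar at top (419,207). The dark-lidded one fits: the crop shows honey-coloured glass, a top height of about 98 mm and a 65 mm diameter. The other two are ruled out by colour. The measured points agree with the sizes given: jar (0.436,-0.097), plate (0.561,0.254) at z 0.075, dial (0.523,0.088), bar at 19.8°.

I'll turn part of the way first, because joint 6's range is limited.

Emit:
move_arm --pt "0 0 0 0 0 -0.124" --pt "0 0 0 0 0 -0.124" --pt "0 0 0 0 0 -0.124" --pt "0 0 0 0 0 -0.124" --pt "0 0 0 0 0 -0.124" --pt "0 0 0 0 0 -0.124" --pt "0 0 0 0 0 -0.124" --pt "0 0 0 0 0 -0.124" --pt "0 0 0 0 0 -0.124" --pt "0 0 0 0 0 -0.124" --pt "0 0 0 0 0 -0.124" --pt "0 0 0 0 0 -0.124" --claw 1

```text
time_s: 1.1
ee_pos: [0.2587, -0.5412, 0.222]
tcp_rot: [-0.0, 0.565, 0.825, 0.0]
force: [0.6, -0.4, 0.5]
opening: 0.0877
```

Emit:
move_arm --pt "25 23 0 0 0 0" --pt "25 23 0 0 0 0" --pt "25 23 0 0 0 0" --pt "25 23 0 0 0 0" --pt "25 23 0 0 0 0" --pt "25 23 0 0 0 0" --pt "25 23 0 0 0 0" --pt "25 23 0 0 0 0" --pt "25 23 0 0 0 0" --pt "25 23 0 0 0 0" --pt "25 23 0 0 0 0" --pt "25 23 0 0 0 0"

```text
time_s: 2.1
ee_pos: [0.4103, -0.1613, 0.2223]
tcp_rot: [-0.0, 0.568, 0.823, 0.0]
force: [0.1, -0.7, -0.8]
opening: 0.088
```

Emit:
move_arm --pt "0 0 0 0 0 -0.121" --pt "0 0 0 0 0 -0.121" --pt "0 0 0 0 0 -0.121" --pt "0 0 0 0 0 -0.121" --pt "0 0 0 0 0 -0.121" --pt "0 0 0 0 0 -0.121" --pt "0 0 0 0 0 -0.121" --pt "0 0 0 0 0 -0.121" --pt "0 0 0 0 0 -0.121" --pt "0 0 0 0 0 -0.121" --pt "0 0 0 0 0 0" --pt "0 0 0 0 0 0"

```text
time_s: 3.1
ee_pos: [0.4101, -0.1629, 0.2223]
tcp_rot: [-0.0, 0.001, 1.0, 0.0]
force: [-0.4, -0.2, 0.4]
opening: 0.0877
```

```bash
cat >> h.py <<'E'
from scipy.spatial.transform import Rotation as Rn
def st(target=None):
    from workcell import sense
    s=sense();q=s["tcp_rot"];R=Rn.from_quat([q[1],q[2],q[3],q[0]]).as_matrix()
    print("t",s["time_s"].__round__(2),"p",s["ee_pos"].round(4),"psi",np.degrees(np.arctan2(R[1,0],R[0,0])).round(2),"tilt(z axis)",R[:,2].round(4),"F",s["force"].round(1),"M",s["wrist_torque"].round(3),"open",round(s["opening"],4),"q",s["qpos"].round(2))
    if target is not None: print("tool shift mm",((np.array(target)-s["ee_pos"])@R*1000).round(1))
E
python3 -c "
from h import *
st((0.4358,-0.0968,0.15))"
```

```text
t 3.1 p [ 0.4101 -0.1629  0.2223] psi 179.92 tilt(z axis) [-5.e-04  3.e-04 -1.e+00] F [-0.4 -0.2  0.4] M [ 0.052 -0.131 -0.03 ] open 0.0877 q [-0.46 -0.34  1.62  0.    1.85 -2.02]
tool shift mm [-25.7  66.1  72.3]
```

Emit:
move_arm --pt "-9 22 0 0 0 0" --pt "-9 22 0 0 0 0" --pt "-8 22 0 0 0 0" --pt "0 0 25 0 0 0" --pt "0 0 25 0 0 0" --pt "0 0 22 0 0 0" --pt "0 0 10 0 0 0" --pt "0 0 0 0 0 0"

```text
time_s: 3.77
ee_pos: [0.4347, -0.0964, 0.1378]
tcp_rot: [-0.002, 0.0, 1.0, 0.001]
force: [-0.2, -0.5, -0.1]
opening: 0.0878
```

```bash
python3 -c "
from h import *
from workcell import capture
st((0.4358,-0.0968,0.034))
p,d=capture('side');a=cv2.resize(p[150:300,270:450,::-1],None,fx=3,fy=3);cv2.imwrite('pics/pre.png',a)"
```

```text
t 3.77 p [ 0.4347 -0.0964  0.1378] psi 179.99 tilt(z axis) [-0.0048  0.0015 -1.    ] F [-0.2 -0.5 -0.1] M [ 0.089 -0.086 -0.02 ] open 0.0878 q [-0.29 -0.33  1.77 -0.    1.71 -1.87]
tool shift mm [ -1.6  -0.5 103.8]
```

View pics/pre.png

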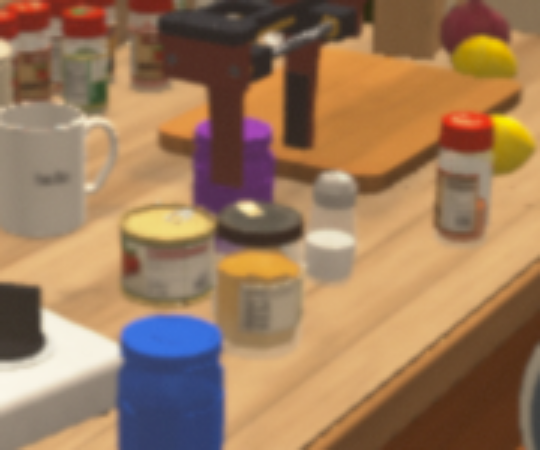

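The fingers straddle the dark-lidded jar (crop 260,220), one on each side. Descending and gripping.

Emit:
move_arm --pt "-1 0 15 0 0 0" --pt "0 0 15 0 0 0" --pt "0 0 15 0 0 0" --pt "0 0 15 0 0 0" --pt "0 0 15 0 0 0" --pt "0 0 15 0 0 0" --pt "0 0 14 0 0 0" --pt "0 0 0 0 0 0" --pt "0 0 0 0 0 0"

```text
time_s: 4.57
ee_pos: [0.4375, -0.0971, 0.0378]
tcp_rot: [0.0, -0.001, 1.0, -0.0]
force: [0.8, -0.7, -0.3]
opening: 0.0878
```

```bash
python3 -c "
from h import *
st((0.4358,-0.0968,0.034))"
```

```text
t 4.57 p [ 0.4375 -0.0971  0.0378] psi -179.94 tilt(z axis) [ 8.e-04 -2.e-04 -1.e+00] F [ 0.8 -0.7 -0.3] M [ 0.052 -0.138  0.018] open 0.0878 q [-0.29 -0.29  1.91  0.    1.52 -1.87]
tool shift mm [1.7 0.3 3.8]
```

Emit:
move_arm --pt "1.5 0 3 0 0 0" --pt "0 0 0 0 0 0" --pt "0 0 0 0 0 0"

```text
time_s: 4.82
ee_pos: [0.4361, -0.0971, 0.0348]
tcp_rot: [0.001, -0.001, 1.0, -0.0]
force: [-0.8, -0.2, 0.4]
opening: 0.0878
```

Emit:
move_arm --pt "0 0 0 0 0 0" --pt "0 0 0 0 0 0" --pt "0 0 0 0 0 0" --pt "0 0 0 0 0 0" --pt "0 0 0 0 0 0" --pt "0 0 0 0 0 0" --pt "0 0 0 0 0 0" --pt "0 0 0 0 0 0" --claw -1

```text
time_s: 5.48
ee_pos: [0.4358, -0.0963, 0.034]
tcp_rot: [0.0, -0.001, 1.0, 0.0]
force: [-1.1, 4.9, 4.0]
opening: 0.0674
```

```bash
python3 -c "
from h import *
st((0.4358,-0.0968,0.034))"
```

```text
t 5.48 p [ 0.4358 -0.0963  0.034 ] psi -179.85 tilt(z axis) [ 5.e-04  1.e-03 -1.e+00] F [-1.1  4.9  4. ] M [ 1.003 -0.093 -0.024] open 0.0674 q [-0.29 -0.29  1.92  0.    1.51 -1.87]
tool shift mm [-0.  -0.5 -0. ]
```

Not yet fully closed, so I'll wait a few rows.

Emit:
move_arm --pt "0 0 0 0 0 0" --pt "0 0 0 0 0 0" --pt "0 0 0 0 0 0" --pt "0 0 0 0 0 0" --pt "0 0 0 0 0 0" --pt "0 0 0 0 0 0"

```text
time_s: 5.98
ee_pos: [0.4358, -0.0963, 0.034]
tcp_rot: [0.0, -0.001, 1.0, 0.0]
force: [-0.3, 6.0, 3.8]
opening: 0.0674
```

```bash
python3 -c "
from h import *
st((0.4358,-0.0968,0.034))"
```

```text
t 5.98 p [ 0.4358 -0.0963  0.034 ] psi -179.85 tilt(z axis) [ 6.e-04  1.e-03 -1.e+00] F [-0.3  6.   3.8] M [ 1.033 -0.1   -0.039] open 0.0674 q [-0.29 -0.29  1.92  0.    1.51 -1.87]
tool shift mm [ 0.  -0.5 -0. ]
```

```bash
python3 -c "
from h import *
from workcell import capture
p,d=capture('side');a=cv2.resize(p[170:280,290:430,::-1],None,fx=3.5,fy=3.5,interpolation=3)
p,d=capture('top');b=cv2.resize(p[200:310,320:400,::-1],None,fx=3.5,fy=3.5,interpolation=3);cv2.imwrite('pics/grip.png',np.hstack([a,b]))"
```

```text
(no output)
```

View pics/grip.png

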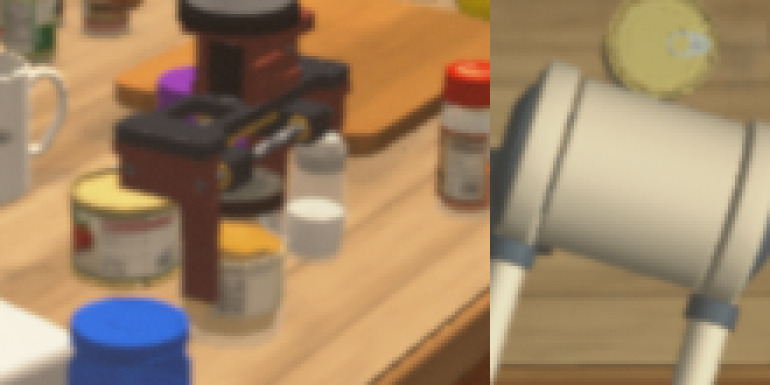

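The jar is upright between both pads. I'll lift slightly and check the forces.

Emit:
move_arm --pt "0 0 -5 0 0 0" --pt "0 0 -5 0 0 0" --pt "0 0 -5 0 0 0" --pt "0 0 -5 0 0 0" --pt "0 0 0 0 0 0" --pt "0 0 0 0 0 0"

```text
time_s: 6.58
ee_pos: [0.4357, -0.0971, 0.0539]
tcp_rot: [0.0, -0.001, 1.0, -0.0]
force: [0.8, 0.4, -4.6]
opening: 0.0674
```

```bash
python3 -c "
from h import *
st()
from workcell import capture
p,d=capture('side');a=cv2.resize(p[170:280,290:430,::-1],None,fx=4,fy=4,interpolation=3)
cv2.imwrite('pics/grip2.png',a)"
```

```text
t 6.58 p [ 0.4357 -0.0971  0.0539] psi -179.89 tilt(z axis) [ 5.e-04 -4.e-04 -1.e+00] F [ 0.8  0.4 -4.6] M [ 0.06  -0.126 -0.007] open 0.0674 q [-0.3  -0.3   1.9  -0.    1.55 -1.87]
```

View pics/grip2.png

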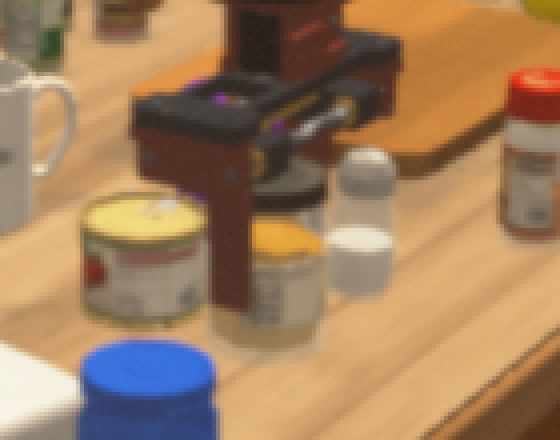

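Lifted cleanly, about 4.6 N. Next I'll raise it to carrying height, then check the wrist's extent from the top depth against the cabinet front (x 0.665, bottom z 0.34).

Emit:
move_arm --pt "0 0 -10 0 0 0" --pt "0 0 -15 0 0 0" --pt "0 0 -15 0 0 0" --pt "0 0 -15 0 0 0" --pt "0 0 -15 0 0 0" --pt "0 0 -15 0 0 0" --pt "0 0 -15 0 0 0" --pt "0 0 -10 0 0 0" --pt "0 0 0 0 0 0"

```text
time_s: 7.38
ee_pos: [0.4365, -0.0972, 0.1666]
tcp_rot: [0.002, -0.001, 1.0, -0.001]
force: [1.1, 1.0, -3.5]
opening: 0.0673
```

```bash
python3 -c "
from h import *
from workcell import capture
st((0.5607,0.2538,0.16))
p,d=capture('top');cv2.imwrite('pics/lift.png',p[:,:,::-1])
g=grid((250,130,520,330));q=cloud('top',d,g)
for lo in np.arange(.2,.75,.05):
    k=(q[:,2]>lo)&(q[:,2]<lo+.05)&(q[:,0]<.64)
    if k.sum()>20: print(lo.round(2),k.sum(),np.percentile(q[k],[0.5,99.5],axis=0).round(3).tolist())
"
```

```text
t 7.38 p [ 0.4365 -0.0972  0.1666] psi -179.88 tilt(z axis) [ 0.0042 -0.0014 -1.    ] F [ 1.1  1.  -3.5] M [ 0.068 -0.079 -0.006] open 0.0673 q [-0.3  -0.33  1.72 -0.    1.75 -1.87]
tool shift mm [-124.9  350.7    6.7]
0.25 312 [[0.404, -0.063, 0.268], [0.468, -0.011, 0.294]]
0.4 45 [[0.473, -0.201, 0.416], [0.639, -0.068, 0.43]]
0.45 70 [[0.316, -0.122, 0.473], [0.468, 0.0, 0.5]]
0.5 3659 [[0.318, -0.165, 0.501], [0.489, -0.005, 0.55]]
0.55 3324 [[0.393, -0.16, 0.55], [0.478, -0.036, 0.564]]
```

View pics/lift.png

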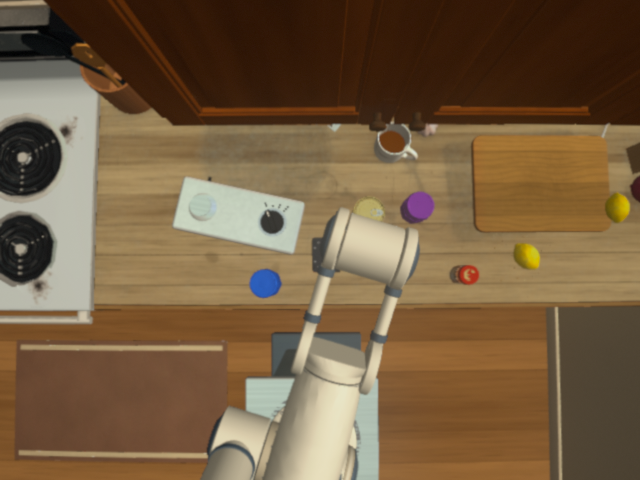

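Wrist reaches about 0.053 m past the TCP in x at z 0.5, so it stays at roughly 0.64 or less over the plate and clears the cabinet. Carrying across.

Emit:
move_arm --pt "-4 10 0 0 0 0" --pt "-8 22 0 0 0 0" --pt "-11 30 0 0 0 0" --pt "-12 34 0 0 0 0" --pt "-12 34 0 0 0 0" --pt "-12 34 0 0 0 0" --pt "-12 34 0 0 0 0" --pt "-12 34 0 0 0 0" --pt "-12 34 0 0 0 0" --pt "-11 30 0 0 0 0" --pt "-8 22 0 0 0 0" --pt "-4 12 0 0 0 0"

```text
time_s: 8.43
ee_pos: [0.5522, 0.2368, 0.1611]
tcp_rot: [-0.002, -0.002, 1.0, -0.0]
force: [-0.4, -0.0, -4.4]
opening: 0.067
```

Emit:
move_arm --pt "-3 10 0 0 0 0" --pt "-2 8 0 0 0 0" --pt "0 0 0 0 0 0" --pt "0 0 0 0 0 0"

```text
time_s: 8.77
ee_pos: [0.5576, 0.2508, 0.1634]
tcp_rot: [-0.0, -0.001, 1.0, -0.0]
force: [0.3, 0.3, -2.9]
opening: 0.0669
```

```bash
python3 -c "
from h import *
from workcell import capture
st((0.5607,0.2538,0.14))
p,d=capture('side');np.savez('s1.npz',p=p,d=d);a=cv2.resize(p[180:340,130:300,::-1],None,fx=3.5,fy=3.5,interpolation=3)
cv2.imwrite('pics/over.png',a)"
```

```text
t 8.77 p [0.5576 0.2508 0.1634] psi -179.9 tilt(z axis) [-5.e-04 -6.e-04 -1.e+00] F [ 0.3  0.3 -2.9] M [ 0.05  -0.175 -0.008] open 0.0669 q [ 0.37  0.12  1.31 -0.    1.72 -1.21]
tool shift mm [-3.1  3.  23.4]
```

View pics/over.png

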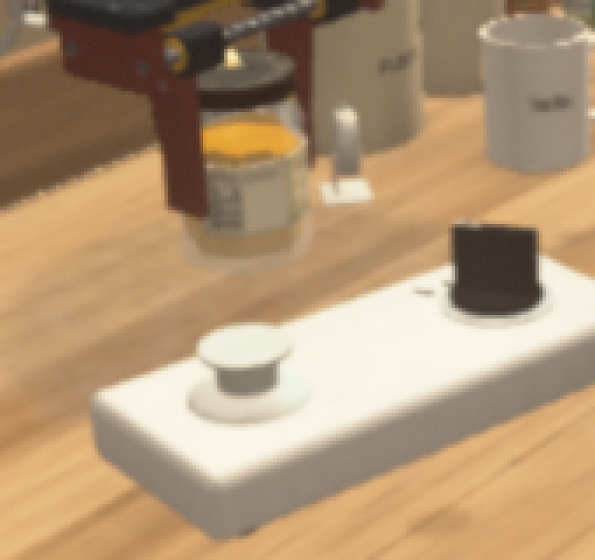

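Jar hangs upright above and behind the plate (crop 240,350). Correcting x and y, then lowering.

Emit:
move_arm --pt "-3 3 0 0 0 0" --pt "0 0 10 0 0 0" --pt "0 0 12 0 0 0" --pt "0 0 12 0 0 0" --pt "0 0 8 0 0 0" --pt "0 0 4 0 0 0" --pt "0 0 0 0 0 0" --pt "0 0 0 0 0 0"

```text
time_s: 9.48
ee_pos: [0.5606, 0.2543, 0.1172]
tcp_rot: [-0.0, -0.001, 1.0, -0.0]
force: [0.1, -0.0, -3.3]
opening: 0.0669
```

```bash
python3 -c "
from h import *
from workcell import capture
st((0.5607,0.2538,0.109))
p,d=capture('side');np.savez('s1.npz',p=p,d=d);a=cv2.resize(p[200:330,130:300,::-1],None,fx=4,fy=4,interpolation=3)
cv2.imwrite('pics/low.png',a)"
```

```text
t 9.48 p [0.5606 0.2543 0.1172] psi -179.88 tilt(z axis) [-7.e-04 -2.e-04 -1.e+00] F [ 0.1 -0.  -3.3] M [ 0.041 -0.128 -0.018] open 0.0669 q [ 0.37  0.14  1.37  0.    1.64 -1.2 ]
tool shift mm [-0.1 -0.5  8.2]
```

View pics/low.png

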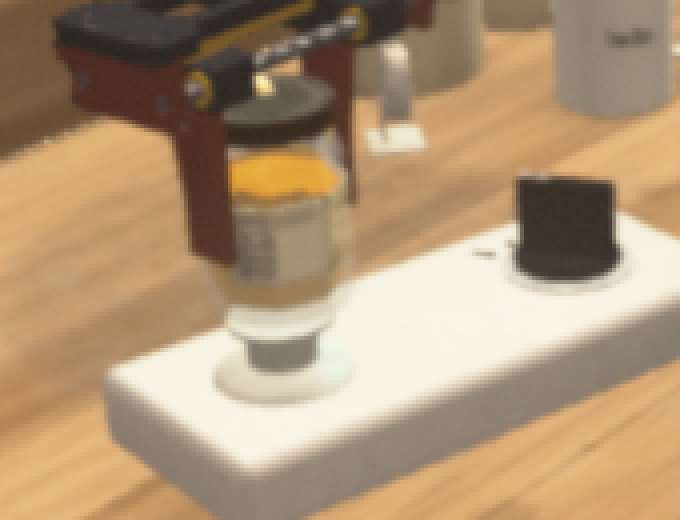

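Jar is centred over the plate (crop column 283 vs 280) with a small gap. Creeping down.

Emit:
move_arm --pt "0 0 2 0 0 0" --pt "0 0 1.5 0 0 0" --pt "0 0 1 0 0 0" --pt "0 0 1 0 0 0" --pt "0 0 0 0 0 0" --pt "0 0 0 0 0 0"

```text
time_s: 10.03
ee_pos: [0.5607, 0.2544, 0.1121]
tcp_rot: [-0.0, -0.001, 1.0, -0.0]
force: [-0.2, 0.6, -4.0]
opening: 0.067
```

```bash
python3 -c "
from h import *
st((0.5607,0.2538,0.109))"
```

```text
t 10.03 p [0.5607 0.2544 0.1121] psi -179.87 tilt(z axis) [-1.e-04 -0.e+00 -1.e+00] F [-0.2  0.6 -4. ] M [ 0.073 -0.088 -0.029] open 0.067 q [ 0.37  0.14  1.37  0.    1.63 -1.2 ]
tool shift mm [ 0.  -0.6  3.1]
```

Emit:
move_arm --pt "0 0 0.7 0 0 0" --pt "0 0 0.6 0 0 0" --pt "0 0 0.6 0 0 0" --pt "0 0 0 0 0 0" --pt "0 0 0 0 0 0"

```text
time_s: 10.45
ee_pos: [0.5607, 0.2544, 0.1102]
tcp_rot: [-0.0, -0.001, 1.0, -0.0]
force: [-0.6, 0.4, -4.6]
opening: 0.0671
```

```bash
python3 -c "
from h import *
st((0.5607,0.2538,0.109))"
```

```text
t 10.45 p [0.5607 0.2544 0.1102] psi -179.87 tilt(z axis) [-1.e-04 -1.e-04 -1.e+00] F [-0.6  0.4 -4.6] M [ 0.116 -0.128  0.014] open 0.0671 q [ 0.37  0.14  1.38 -0.    1.62 -1.2 ]
tool shift mm [ 0.  -0.6  1.2]
```

Emit:
move_arm --pt "0 0 0.5 0 0 0" --pt "0 0 0.5 0 0 0" --pt "0 0 0 0 0 0" --pt "0 0 0 0 0 0"

```text
time_s: 10.78
ee_pos: [0.5607, 0.2544, 0.1092]
tcp_rot: [-0.0, -0.001, 1.0, -0.0]
force: [-0.2, -0.3, -4.9]
opening: 0.0671
```

Emit:
move_arm --pt "0 0 0.4 0 0 0" --pt "0 0 0.4 0 0 0" --pt "0 0 0 0 0 0" --pt "0 0 0 0 0 0"

```text
time_s: 11.12
ee_pos: [0.5608, 0.2544, 0.109]
tcp_rot: [0.0, -0.001, 1.0, 0.0]
force: [-2.1, -1.0, -0.7]
opening: 0.0672
```

```bash
python3 -c "
from h import *
st((0.5607,0.2538,0.109))"
```

```text
t 11.12 p [0.5608 0.2544 0.109 ] psi -179.87 tilt(z axis) [ 5.e-04  1.e-04 -1.e+00] F [-2.1 -1.  -0.7] M [-0.044  0.103 -0.011] open 0.0672 q [ 0.37  0.14  1.38 -0.    1.62 -1.2 ]
tool shift mm [ 0.1 -0.6 -0. ]
```

Contact at TCP z 0.109, as expected, and the weight has been taken off. Releasing in two steps.

Emit:
move_arm --pt "0 0 0 0 0 0" --pt "0 0 0 0 0 0" --pt "0 0 0 0 0 0" --pt "0 0 0 0 0 0" --claw 0.62

```text
time_s: 11.45
ee_pos: [0.5611, 0.2545, 0.1089]
tcp_rot: [0.0, -0.001, 1.0, 0.0]
force: [-0.7, 0.0, -0.3]
opening: 0.0712
```

Emit:
move_arm --pt "0 0 0 0 0 0" --pt "0 0 0 0 0 0" --pt "0 0 0 0 0 0" --pt "0 0 0 0 0 0" --pt "0 0 0 0 0 0" --claw 1

```text
time_s: 11.87
ee_pos: [0.5608, 0.2544, 0.1084]
tcp_rot: [0.0, -0.001, 1.0, 0.0]
force: [0.1, -0.5, 0.1]
opening: 0.0877
```

```bash
python3 -c "
from h import *
from workcell import capture
st((0.5607,0.2538,0.109))
p,d=capture('side');a=cv2.resize(p[200:330,130:300,::-1],None,fx=4,fy=4,interpolation=3)
cv2.imwrite('pics/rel.png',a)"
```

```text
t 11.87 p [0.5608 0.2544 0.1084] psi -179.88 tilt(z axis) [ 0.  0. -1.] F [ 0.1 -0.5  0.1] M [ 0.051 -0.139  0.027] open 0.0877 q [ 0.37  0.14  1.38  0.    1.62 -1.2 ]
tool shift mm [ 0.1 -0.6 -0.6]
```

View pics/rel.png

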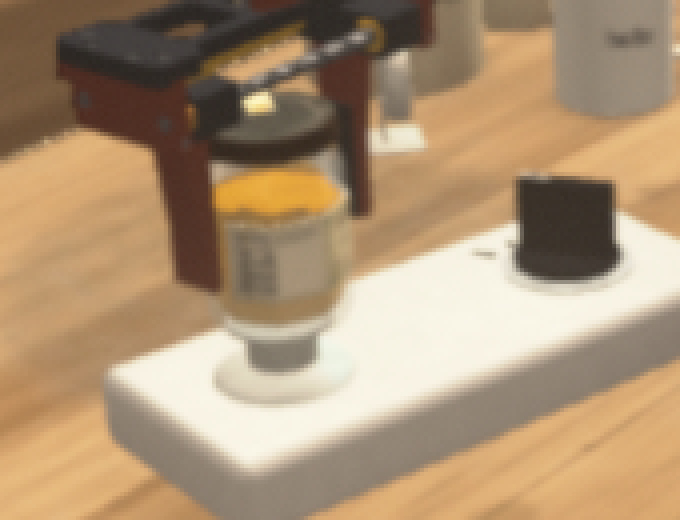

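Jar stands free and centred on the plate. Rising straight up.

Emit:
move_arm --pt "0 0 -6 0 0 0" --pt "0 0 -12 0 0 0" --pt "0 0 -16 0 0 0" --pt "0 0 -16 0 0 0" --pt "0 0 -16 0 0 0" --pt "0 0 -16 0 0 0" --pt "0 0 -16 0 0 0" --pt "0 0 0 0 0 0" --pt "0 0 0 0 0 0"

```text
time_s: 12.67
ee_pos: [0.5614, 0.2546, 0.2085]
tcp_rot: [0.002, -0.001, 1.0, 0.001]
force: [-0.2, -0.5, -1.1]
opening: 0.0878
```

```bash
python3 -c "
from h import *
st((0.523,0.0884,0.15))"
```

```text
t 12.67 p [0.5614 0.2546 0.2085] psi -179.87 tilt(z axis) [ 0.0033  0.0013 -1.    ] F [-0.2 -0.5 -1.1] M [ 0.075 -0.157 -0.008] open 0.0878 q [ 0.37  0.13  1.21  0.    1.79 -1.2 ]
tool shift mm [  39.  -166.2   58.1]
```

Emit:
move_arm --pt "3.5 -16 0 0 0 0" --pt "6.5 -28 0 0 0 0" --pt "6.5 -28 0 0 0 0" --pt "6.5 -28 0 0 0 0" --pt "6.5 -28 0 0 0 0" --pt "6 -24 0 0 0 0" --pt "3.5 -14 0 0 0 0" --pt "0 0 0 0 0 -0.115" --pt "0 0 0 0 0 -0.115" --pt "0 0 0 0 0 -0.114" --pt "0 0 0 0 0 0" --pt "0 0 0 0 0 0" --claw 0

```text
time_s: 13.67
ee_pos: [0.5218, 0.0883, 0.2054]
tcp_rot: [-0.001, -0.171, 0.985, 0.0]
force: [-0.2, 0.3, 0.5]
opening: 0.0438
```

```bash
python3 -c "
from h import *
from workcell import capture
st((0.523,0.0884,0.12))
p,d=capture('side');np.savez('s2.npz',p=p,d=d);a=cv2.resize(p[150:330,130:330,::-1],None,fx=3,fy=3,interpolation=3)
cv2.imwrite('pics/dial1.png',a)
g=grid((150,195,222,275));q=cloud('side',d,g);k=(q[:,2]>.166)&(q[:,2]<.182)&(np.hypot(q[:,0]-.56,q[:,1]-.255)<.05)
m=np.zeros((480,640),np.uint8);m[g[k][:,1],g[k][:,0]]=255;c=biggest(m,(150,195,222,275));e=cv2.fitEllipse(c);print('lid side',k.sum(),q[k].mean(0),e,onplane('side',[e[0]],.174))
p,d=capture('top');cv2.imwrite('pics/dial1t.png',cv2.resize(p[150:290,150:330,::-1],None,fx=3,fy=3,interpolation=3));np.savez('t2.npz',p=p,d=d)
g=grid((175,175,235,235));q=cloud('top',d,g);k=(q[:,2]>.166)&(q[:,2]<.182);print('lid top',k.sum(),q[k].mean(0) if k.any() else '',cv2.minEnclosingCircle(q[k][:,:2].astype(np.float32)) if k.any() else '')
"
```

```text
t 13.67 p [0.5218 0.0883 0.2054] psi -160.36 tilt(z axis) [-1.6e-03 -2.0e-04 -1.0e+00] F [-0.2  0.3  0.5] M [ 0.085 -0.129  0.023] open 0.0438 q [ 0.1  -0.1   1.45 -0.    1.79 -1.81]
tool shift mm [-1.3 -0.3 85.4]
lid side 499 [0.55478587 0.25823291 0.17209341] ((196.0496063232422, 230.69607543945312), (15.899099349975586, 37.25141525268555), 85.64739227294922) [[0.55108408 0.26171961 0.174     ]]
lid top 291 [0.55518034 0.26567513 0.17319683] ((0.5593950748443604, 0.25560447573661804), 0.032206933945417404)
```

View pics/dial1.png

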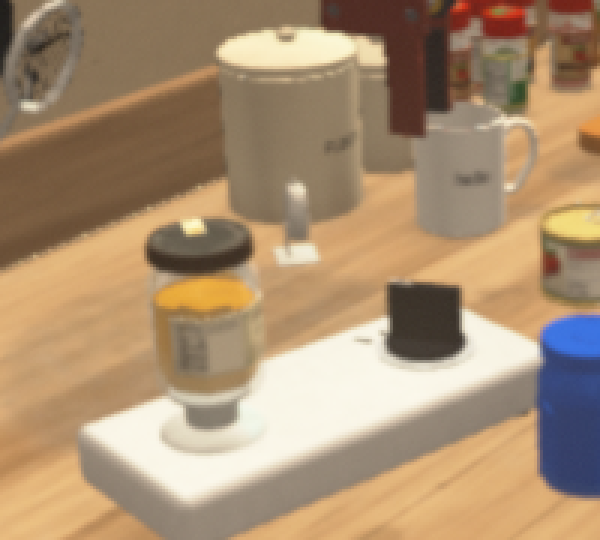

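View pics/dial1t.png

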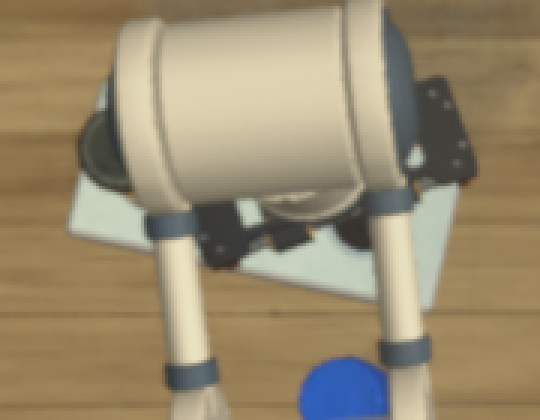

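Jar verified upright on the plate: its lid centre is at about (0.559,0.256) with top at 0.174. The fingers are aligned across the bar. Descending onto the bar.

Emit:
move_arm --pt "-1.3 0 15 0 0 0" --pt "0 0 20 0 0 0" --pt "0 0 20 0 0 0" --pt "0 0 15 0 0 0" --pt "0 0 10 0 0 0" --pt "0 0 10 0 0 0" --pt "0 0 0 0 0 0" --pt "0 0 0 0 0 0"

```text
time_s: 14.43
ee_pos: [0.5233, 0.0888, 0.1164]
tcp_rot: [-0.0, -0.172, 0.985, 0.0]
force: [0.5, -0.1, 0.1]
opening: 0.0437
```

```bash
python3 -c "
from h import *
from workcell import capture
st((0.523,0.0884,0.06))
p,d=capture('side');a=cv2.resize(p[180:310,210:340,::-1],None,fx=4,fy=4,interpolation=3)
cv2.imwrite('pics/dial2.png',a)"
```

```text
t 14.43 p [0.5233 0.0888 0.1164] psi -160.19 tilt(z axis) [-4.e-04 -0.e+00 -1.e+00] F [ 0.5 -0.1  0.1] M [ 0.109 -0.139  0.003] open 0.0437 q [ 0.1  -0.09  1.6   0.    1.63 -1.81]
tool shift mm [ 0.4 -0.3 56.4]
```

View pics/dial2.png

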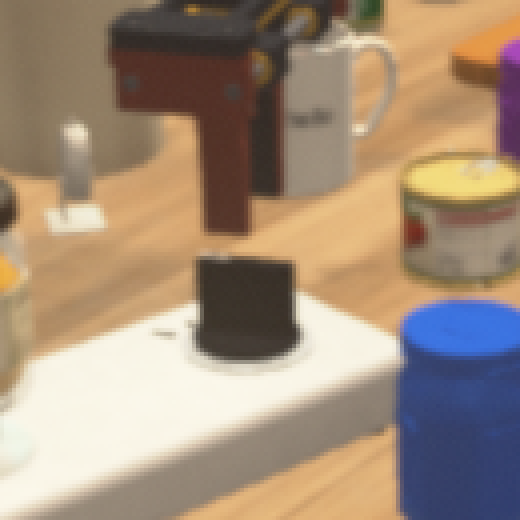

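The two fingers are either side of the bar (crop 245,300). Lowering and closing.

Emit:
move_arm --pt "0 0 10 0 0 0" --pt "0 0 12 0 0 0" --pt "0 0 12 0 0 0" --pt "0 0 10 0 0 0" --pt "0 0 7 0 0 0" --pt "0 0 4 0 0 0" --pt "0 0 0 0 0 0" --pt "0 0 0 0 0 0"

```text
time_s: 15.15
ee_pos: [0.5233, 0.0887, 0.0613]
tcp_rot: [-0.0, -0.172, 0.985, 0.0]
force: [-0.3, 0.3, -0.3]
opening: 0.0436
```

```bash
python3 -c "
from h import *
st((0.523,0.0884,0.06))"
```

```text
t 15.15 p [0.5233 0.0887 0.0613] psi -160.17 tilt(z axis) [-3.e-04 -0.e+00 -1.e+00] F [-0.3  0.3 -0.3] M [ 0.057 -0.121  0.022] open 0.0436 q [ 0.1  -0.07  1.68 -0.    1.53 -1.81]
tool shift mm [ 0.4 -0.2  1.3]
```

Emit:
move_arm --pt "0 0 1 0 0 0" --pt "0 0 0 0 0 0" --pt "0 0 0 0 0 0" --pt "0 0 0 0 0 0" --pt "0 0 0 0 0 0" --pt "0 0 0 0 0 0" --pt "0 0 0 0 0 0" --pt "0 0 0 0 0 0" --pt "0 0 0 0 0 0" --pt "0 0 0 0 0 0" --claw -1

```text
time_s: 15.98
ee_pos: [0.523, 0.0903, 0.0608]
tcp_rot: [-0.0, -0.173, 0.985, 0.001]
force: [-1.6, 5.7, 1.8]
opening: 0.0121
```

```bash
python3 -c "
from h import *
st((0.523,0.0884,0.06))"
```

```text
t 15.98 p [0.523  0.0903 0.0608] psi -160.1 tilt(z axis) [-6.0e-04  2.7e-03 -1.0e+00] F [-1.6  5.7  1.8] M [0.87  0.199 0.032] open 0.0121 q [ 0.11 -0.07  1.68  0.    1.53 -1.81]
tool shift mm [ 0.6 -1.8  0.8]
```

Bar gripped (12.1 mm). The gripper was drawn about 1.6 mm along +y, so I'll relieve that before turning.

Emit:
move_arm --pt "0 0.8 0 0 0 0" --pt "0 0.7 0 0 0 0" --pt "0 0 0 0 0 0" --pt "0 0 0 0 0 0"

```text
time_s: 16.32
ee_pos: [0.523, 0.0904, 0.0608]
tcp_rot: [0.0, -0.172, 0.985, 0.0]
force: [-1.8, 1.5, 1.4]
opening: 0.0118
```

```bash
python3 -c "
from h import *
st((0.523,0.0884,0.06))"
```

```text
t 16.32 p [0.523  0.0904 0.0608] psi -160.16 tilt(z axis) [ 4.e-04  4.e-04 -1.e+00] F [-1.8  1.5  1.4] M [0.469 0.047 0.145] open 0.0118 q [ 0.11 -0.07  1.68  0.    1.53 -1.81]
tool shift mm [ 0.6 -1.9  0.8]
```

Emit:
move_arm --pt "0 0 0 0 0 0.05" --pt "0 0 0 0 0 0.05" --pt "0 0 0 0 0 0.05" --pt "0 0 0 0 0 0.05" --pt "0 0 0 0 0 0.05" --pt "0 0 0 0 0 0.05" --pt "0 0 0 0 0 0" --pt "0 0 0 0 0 0"

```text
time_s: 16.98
ee_pos: [0.5229, 0.0905, 0.0607]
tcp_rot: [0.0, -0.024, 1.0, 0.0]
force: [-1.0, 3.4, 2.9]
opening: 0.0115
```

```bash
python3 -c "
from h import *
st((0.523,0.0904,0.06))"
```

```text
t 16.98 p [0.5229 0.0905 0.0607] psi -177.26 tilt(z axis) [ 3.e-04  7.e-04 -1.e+00] F [-1.   3.4  2.9] M [0.586 0.093 0.085] open 0.0115 q [ 0.11 -0.07  1.68  0.    1.53 -1.51]
tool shift mm [-0.1 -0.1  0.7]
```

Turning tracks well (0.30 rad, low forces). I'll continue to about 0.9 and look.

Emit:
move_arm --pt "0 0 0 0 0 0.06" --pt "0 0 0 0 0 0.06" --pt "0 0 0 0 0 0.06" --pt "0 0 0 0 0 0.06" --pt "0 0 0 0 0 0.06" --pt "0 0 0 0 0 0.06" --pt "0 0 0 0 0 0.06" --pt "0 0 0 0 0 0.06" --pt "0 0 0 0 0 0.06" --pt "0 0 0 0 0 0.06" --pt "0 0 0 0 0 0" --pt "0 0 0 0 0 0"

```text
time_s: 17.98
ee_pos: [0.5231, 0.0906, 0.0608]
tcp_rot: [0.0, 0.272, 0.962, 0.001]
force: [-0.7, 3.5, 2.8]
opening: 0.0119
```

```bash
python3 -c "
from h import *
from workcell import capture
st((0.523,0.0904,0.06))
p,d=capture('side');np.savez('s3.npz',p=p,d=d);a=cv2.resize(p[200:310,220:330,::-1],None,fx=5,fy=5,interpolation=3)
cv2.imwrite('pics/turn1.png',a)
p,d=capture('top');b=cv2.resize(p[165:265,225:325,::-1],None,fx=5,fy=5,interpolation=3);cv2.imwrite('pics/turn1t.png',b)"
```

```text
t 17.98 p [0.5231 0.0906 0.0608] psi 148.45 tilt(z axis) [ 6.e-04  9.e-04 -1.e+00] F [-0.7  3.5  2.8] M [0.769 0.043 0.16 ] open 0.0119 q [ 0.11 -0.07  1.68  0.    1.53 -0.91]
tool shift mm [-0.1 -0.2  0.8]
```

View pics/turn1.png

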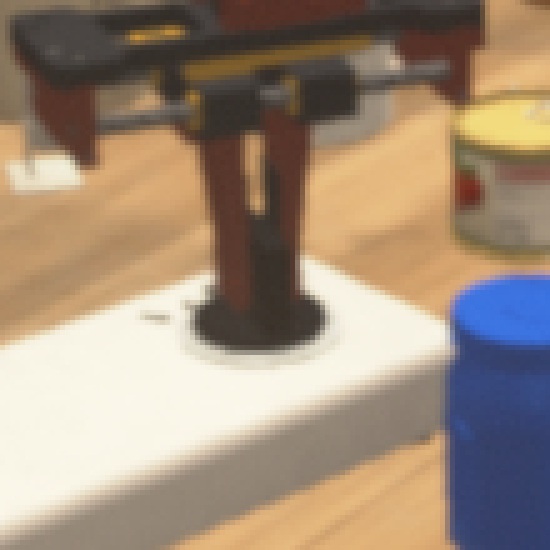

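View pics/turn1t.png

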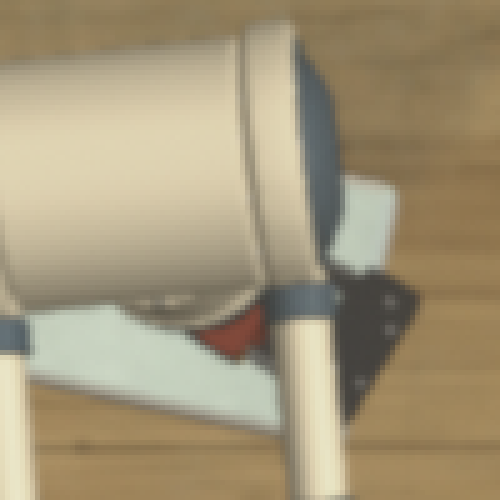

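The bar turns with the fingers. 0.897 rad so far; going on to 1.14.

Emit:
move_arm --pt "0 0 0 0 0 0.05" --pt "0 0 0 0 0 0.05" --pt "0 0 0 0 0 0.05" --pt "0 0 0 0 0 0.05" --pt "0 0 0 0 0 0.03" --pt "0 0 0 0 0 0.015" --pt "0 0 0 0 0 0" --pt "0 0 0 0 0 0" --pt "0 0 0 0 0 0"

```text
time_s: 18.83
ee_pos: [0.5231, 0.0907, 0.0607]
tcp_rot: [0.0, 0.388, 0.922, 0.001]
force: [-1.2, 5.7, 3.1]
opening: 0.0117
```

```bash
python3 -c "
from h import *
from workcell import capture
st((0.523,0.0904,0.06))
p,d=capture('side');np.savez('s4.npz',p=p,d=d);a=cv2.resize(p[225:285,240:300,::-1],None,fx=9,fy=9,interpolation=3)
cv2.imwrite('pics/turn2.png',a)
g=grid((245,225,300,275));q=cloud('side',d,g)
# bar top: z .084-.1, dark
col=p[g[:,1],g[:,0]].astype(int)
k=(q[:,2]>.056)&(q[:,2]<.1)&(np.hypot(q[:,0]-.523,q[:,1]-.09)<.035)&(col.sum(1)<230)&(col[:,0]-col[:,2]<25)
for lo in np.arange(.056,.1,.006):
    kk=k&(q[:,2]>lo)&(q[:,2]<lo+.006)
    if kk.sum()>3: print(lo.round(3),kk.sum(),q[kk].mean(0).round(4),q[kk].min(0).round(4),q[kk].max(0).round(4))
"
```

```text
t 18.83 p [0.5231 0.0907 0.0607] psi 134.35 tilt(z axis) [ 7.e-04  9.e-04 -1.e+00] F [-1.2  5.7  3.1] M [0.928 0.007 0.198] open 0.0117 q [ 0.11 -0.07  1.68  0.    1.53 -0.67]
tool shift mm [-0.1 -0.3  0.7]
0.056 22 [0.5078 0.1068 0.059 ] [0.5016 0.1013 0.0562] [0.5285 0.1119 0.0618]
0.062 17 [0.5058 0.1082 0.0651] [0.5011 0.1019 0.0626] [0.5133 0.1124 0.0667]
0.068 17 [0.5062 0.1079 0.0705] [0.501  0.1021 0.0682] [0.5115 0.112  0.0736]
0.074 20 [0.5067 0.1079 0.0769] [0.5001 0.1021 0.0741] [0.5122 0.1142 0.0799]
0.08 14 [0.5076 0.1071 0.0832] [0.5021 0.0996 0.081 ] [0.5216 0.1114 0.0859]
0.086 45 [0.5129 0.0992 0.0902] [0.5009 0.0808 0.0864] [0.5293 0.1121 0.092 ]
0.092 12 [0.5129 0.1001 0.0931] [0.5048 0.0879 0.0921] [0.5306 0.1111 0.0979]
```

View pics/turn2.png

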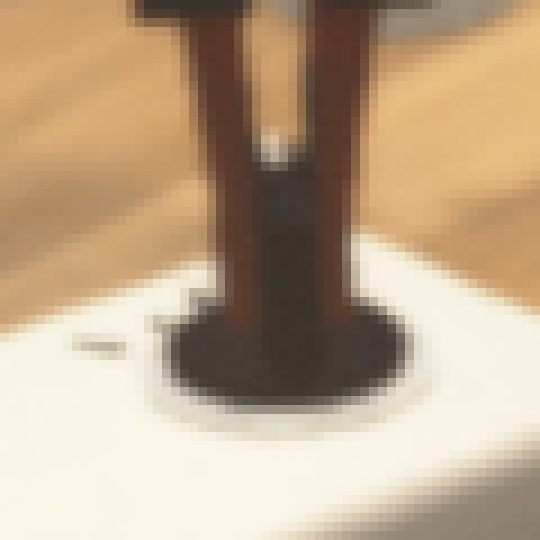

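```bash
python3 -c "
from h import *
from workcell import capture
S=np.load('s4.npz');p,d=S['p'],S['d']
# white pointer line at far end vs near end of bar top, on z=.092
for c in [(270.5,241.7),(271.5,244)]: print('pointer',onplane('side',[c],.092)[0].round(4))
g=grid((264,238,280,252));q=cloud('side',d,g);col=p[g[:,1],g[:,0]].astype(int)
k=(abs(q[:,2]-.0905)<.0045)&(np.hypot(q[:,0]-.521,q[:,1]-.093)<.035)&(col.max(1)-col.min(1)<30)
x=onplane('side',g[k],.092)[:,:2];w,v=np.linalg.eigh(np.cov(x.T));print(k.sum(),'bar top dir',np.degrees(np.arctan2(v[1,1],v[0,1])),np.sqrt(w))
pt,dt=capture('top');cv2.imwrite('pics/endt.png',pt[:,:,::-1])
ps,ds=capture('side');cv2.imwrite('pics/ends.png',ps[:,:,::-1])
def top(n,D,box,zlo,zhi,name):
    g=grid(box);q=cloud(n,D,g);q=q[(q[:,2]>zlo)&(q[:,2]<zhi)]
    c,r=cv2.minEnclosingCircle(q[:,:2].astype(np.float32));print(name,len(q),np.array(c).round(4),round(r,4))
top('top',dt,(345,190,390,238),.045,.075,'tin');top('top',dt,(390,240,422,268),.07,.11,'shaker');top('top',dt,(445,258,490,292),.09,.13,'spice')
top('side',ds,(175,215,222,250),.166,.182,'jar side');st()
"
```

```text
pointer [0.531  0.0794 0.092 ]
pointer [0.5221 0.0874 0.092 ]
63 bar top dir 132.46770093547985 [0.00383195 0.01365882]
tin 801 [ 0.5445 -0.1405] 0.0378
shaker 181 [ 0.4468 -0.2294] 0.0175
spice 330 [ 0.3958 -0.3588] 0.0226
jar side 502 [0.558  0.2552] 0.0342
t 18.98 p [0.5231 0.0907 0.0607] psi 134.35 tilt(z axis) [ 7.e-04  1.e-03 -1.e+00] F [-0.1  5.5  3.3] M [0.911 0.068 0.143] open 0.012 q [ 0.11 -0.07  1.68  0.    1.53 -0.67]
```

View pics/ends.png

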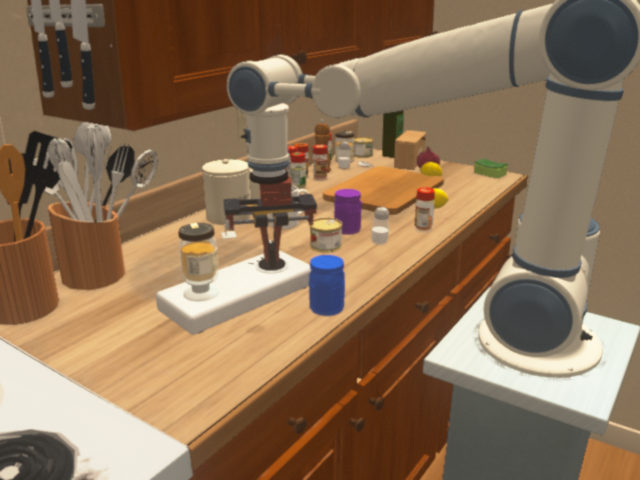

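The picture shows the jar upright on the plate at (198,255) and the gripper holding the dial at (271,262). The bystanders have not moved. The bar's measured direction is 132.5° and the tool's is 134.4°, against a target of 134.5°. Handing in.

```bash
python3 -c "
from workcell import finish_job
print(finish_job())"
```

```text
the job is handed in; nothing more can be done
None
```

I handed the job in at about 19 s. The honey jar is standing on the warming plate, released, and the gripper is holding the dial at the third click.

- **Jar:** I lowered it in small steps until the force showed the plate carrying it (tool tip at 0.109 m), then let go and backed straight up. It stands upright within about 2 mm of the plate's centre, with its lid top at 0.173 m.
- **Dial:** Only then did I grip the bar and turn it clockwise. By the tool's rotation it is at about 1.14 rad. The wrist moment about the dial's axis was about 0.14–0.20 N m, which fits the spring at the third click. The jaws were 12 mm apart, so the bar sits flat between the pads.
- **Bystanders:** The tin, shaker and spice jar measured within 1 mm of where they started.

Four readings disagreed or were off:
- **Bar direction:** The coarse camera reading (132.5°) differed from the tool's angle (134.4°) by about 2°. That would put the dial at about 1.17 rad, still well short of the stop at 1.5.
- **Side camera:** Its heights came out 3–5 mm low compared with the sizes given.
- **Jar width:** The jaws read about 67 mm on the 64 mm jar.
- **Sideways push:** About 5.5 N remained on the held bar, because my dial position was off by about 2 mm.

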